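# Put the lid back on the hardware tub and snap its four clips

## Task

The black lid of the grey hardware tub is leaning against the tub: put it back on, sitting flat and fully home, with all four orange clip flaps still up. Then fold each flap down over the rim until it snaps under the tub's lip, so that all four are fully shut. Leave the jar, the tape roll and the wood offcut where they are.

Things in the scene. Friction and masses are not known exactly. Their poses are not given: they have to be found in the camera images.
- tub: grey open plastic tub with hardware in it, standing firm (does not move): 120 mm in x, 160 mm in y, 95 mm high, walls 4 mm, a rim band 3 mm thick outside the top 7 mm. Origin under its centre, z up. On each side a springy lip for the flap's hook, 71 to 76 mm above the bench, reaching 10 mm out from the wall
- lid: black lid with its four flaps, 0.28 to 0.42 kg: plate 140 (x) x 180 (y) x 5 mm, origin at the centre of the plate's underside, z out of its top. Starts leaning 33 degrees: -y edge on the bench, +y edge on the rim of the tub's -y end, lid x parallel to tub x (no turn needed). Flap hinge axes: 2.5 mm above the underside, 71.5 mm from the centre in x, 91.5 mm in y
- lid_grip (a point): centre of the lid's handle bar, 16 mm wide (lid x), 14 mm high, 92 mm long (lid y), on a foot at each end; 30 mm above the lid's underside, 25 mm above its plate. Axes as the lid's; take it with the fingers along lid -z, closing along lid x, within 25 mm of the middle
- clip_front (a joint): orange flap on the lid's -x side, 76 mm wide, 36 mm long, 3 mm thick; its angle in rad: 0 hangs straight down, shut; pi/2 sticks out level with the lid; 2.97 stands nearly upright. Starts at 1.9 to 2.5, stays where it is left. Its hook meets the lip at about 0.25 rad and is past it below 0.05: about 5 N near the free edge, square to the face, snaps it, then it stays shut
- clip_back (a joint): orange flap on the lid's +x side, 76 mm wide, 36 mm long, 3 mm thick; its angle in rad: 0 hangs straight down, shut; pi/2 sticks out level with the lid; 2.97 stands nearly upright. Starts at 1.9 to 2.5, stays where it is left. Its hook meets the lip at about 0.25 rad and is past it below 0.05: about 5 N near the free edge, square to the face, snaps it, then it stays shut
- clip_left (a joint): orange flap on the lid's +y end, 60 mm wide, 36 mm long, 3 mm thick; its angle in rad: 0 hangs straight down, shut; pi/2 sticks out level with the lid; 2.97 stands nearly upright. Starts at 1.9 to 2.5, stays where it is left. Its hook meets the lip at about 0.25 rad and is past it below 0.05: about 5 N near the free edge, square to the face, snaps it, then it stays shut
- clip_right (a joint): orange flap on the lid's -y end, 60 mm wide, 36 mm long, 3 mm thick; its angle in rad: 0 hangs straight down, shut; pi/2 sticks out level with the lid; 2.97 stands nearly upright. Starts at 2.6 to 2.9, stays where it is left. Its hook meets the lip at about 0.25 rad and is past it below 0.05: about 5 N near the free edge, square to the face, snaps it, then it stays shut
- clip_front_face (a point): middle of the outer face of the clip_front flap, the face to push: 30 mm from the hinge axis and 6 mm from the free edge. Its x axis is that face's outward normal (away from the tub when shut, up when level), y along the hinge, z from the free edge to the hinge
- clip_back_face (a point): middle of the outer face of the clip_back flap, the face to push: 30 mm from the hinge axis and 6 mm from the free edge. Its x axis is that face's outward normal. A tall framed screen leans on the wall behind the work, its foot about x = 0.73 m (y -0.1 to 0.45): work this flap with the tool about upright
- clip_left_face (a point): middle of the outer face of the clip_left flap, the face to push: 30 mm from the hinge axis and 6 mm from the free edge. Its x axis is that face's outward normal (away from the tub when shut, up when level), y along the hinge, z from the free edge to the hinge
- clip_right_face (a point): middle of the outer face of the clip_right flap, the face to push: 30 mm from the hinge axis and 6 mm from the free edge. Its x axis is that face's outward normal (away from the tub when shut, up when level), y along the hinge, z from the free edge to the hinge
- nut_jar: screw-top glass jar of nuts with a dark cap, 68 mm wide, 95 mm tall, loose bystander; origin under its centre
- masking_roll: flat roll of masking tape, 98 mm across, 25 mm high, lying, loose bystander; origin under its centre
- offcut: square softwood offcut 60 x 60 x 20 mm, loose bystander; origin under its centre
- tub_rim (a point): centre of the tub's mouth at rim height, 95 mm above the bench; axes as the tub's. The seated lid has its origin here and its axes parallel to these (half a turn round also serves). The plug under the lid is 10 mm deep and tapered: 5 mm clear of the mouth all round at its foot, 1 mm at its root

How it is judged:
On the way:
1. the lid lies home and level on the tub with all four flaps still up (z of lid in the frame of tub between 0.093 and 0.0975 m and horizontal distance between lid and tub below 0.006 m and angle between lid's own z axis and vertical below 0.05 rad and angle between the x axis of lid and the x axis of tub, either way round below 0.06 rad and value of joint each of clip_front, clip_back, clip_left, clip_right above 0.6 rad), for 0.2 s.
At the end, for the whole second after the job is handed in: The lid sits home on the tub (its underside at 95 mm, +2.5 / -2 mm, centred within 6 mm, level within 0.05 rad, square to it within 0.06 rad, either way round), all four flaps are snapped shut (below 0.12 rad; an unsnapped flap stops on the lip at about 0.25), and the lid is at rest (z of lid in the frame of tub between 0.093 and 0.0975 m and horizontal distance between lid and tub below 0.006 m and angle between lid's own z axis and vertical below 0.05 rad and angle between the x axis of lid and the x axis of tub, either way round below 0.06 rad and value of joint each of clip_front, clip_back, clip_left, clip_right below 0.12 rad and linear speed of lid below 0.02 m/s); the robot touches nothing.
It fails at once if the nut jar is shifted by more than 30 mm (distance of nut_jar from where it was at the start of the episode above 0.03 m).
It fails at once if the masking roll is shifted by more than 30 mm (distance of masking_roll from where it was at the start of the episode above 0.03 m).
It fails at once if the offcut is shifted by more than 30 mm (distance of offcut from where it was at the start of the episode above 0.03 m).
It also fails if it takes over 67 s, if anything falls off the work surface, if the arm or the gripper's body presses on something with over 40 N, if the wrist force passes 120 N, or if a joint passes its speed limit or range.

## Robot

A 7-joint arm with a two-finger parallel gripper is mounted at the origin on a cart in front of the work surface, level with it; the furniture and walls round the work are solid. World frame = base frame: x ahead of the robot, y to its left, z up, the work surface at z = 0. Lengths are in m, angles in rad, forces in N, time in s.
With the tool pointing down it reaches from about 0.4 to 0.9 m from the base axis. Payload 5.5 kg.
Tool frame: the origin (TCP) lies midway between the tips of the shut fingers; the grasp point (between the pads) lies 19 mm behind it (manip.grip_depth is the distance from the TCP to the grasp point, in m); z points along the fingers, y is the line along which they close (so a half turn about z gives the same grasp; the last joint's range is limited). The gripper opens to 92 mm and grips with 3 to 60 N. Pads are 19 mm wide; open, the fingers measure 130 mm over their backs; the gripper's body (75 mm by 190 mm) begins 47 mm behind the grasp point.
Start: joints at [1.545, 0.501, -0.427, 1.55, 0.221, 1.138, -0.21], TCP at [0.185, -0.623, 0.227] pointing down, gripper open.
Joint ranges: [-2.88, 2.88], [-0.31, 2.03], [-1.54, 1.56], [0.2, 2.42], [-1.41, 4.55], [0.19, 2.02], [-2.57, 2.57]. Speed limits (rad/s): [2.57, 2.57, 3.14, 3.14, 3.14, 3.14, 3.14].

## Interface

Orientations are given as a unit quaternion [x, y, z, w].
In Python, from bench import manip, effector, viewer gives the robot as it stands. Calls block until the motion is done:
- manip.move_pose(position, orientation): joint-space move of the TCP to a pose.
- manip.servo_line(position, ori=None, vel=0.15): straight line of the TCP; ori=None keeps the orientation; vel is the mean speed in m/s.
- manip.movej(angles): joint-space move.
- effector.open_jaws() and effector.close(f_grip=None): open the fingers fully, or close them until they stop; f_grip is the grip in N (None keeps the last).
- manip.sleep(seconds).
- manip.solve_ik(position, orientation): joint angles nearest the present ones, or None.
- viewer.get_image(name): name is "scene" or "top" or "wrist"; returns the picture (420x560x3 uint8, red, green, blue); there is no depth.
- viewer.get_calibration(name): a dict with "vfov" (degrees; the focal length in pixels is half the picture's height over the tangent of half this angle, whatever the lens; pixels are square), "cx", "cy" (the principal point, pixels), "eye" and "attitude" of the camera in the world. Camera axes: x right, y down, z forward; pixel columns grow to the right and rows downward; lengths in m; the calibration is good to about 2 mm. A picture is of the moment at which its call begins: read the wrist's pose just before it. get_calibration takes no time and is no camera call; for the wrist camera it gives the pose at the moment of the call.
A pose or a line that the arm cannot do raises manip.PlanningError and nothing moves.
- manip.hand_in(): hands the job in; it is judged then, once.
Readings, each from a call of its own:
- manip.current_clock(): time.
- manip.current_q(): joint angles.
- manip.current_joint_velocities(): joint speeds.
- manip.current_tau(): joint torques, N m.
- manip.current_tool_pos(): TCP position.
- manip.current_tcp_rot(): TCP orientation.
- manip.current_force(): force on the tool from outside, world axes, zero at the start.
- manip.current_wrist_torque(): the same for the moment, N m.
- manip.current_finger_gap(): finger opening in m.
- manip.current_gripper_force(): force on a finger pad.
Only numpy, scipy, OpenCV 4.12 (cv2) and the standard library are available. Lean on these libraries where they do the work, as an engineer would, in place of code of your own. Each camera call takes 0.05 s, during which the arm holds its last target. There are 200 camera calls.

## Working session

There is one attempt and no reset: what is moved stays moved. The work goes in short steps, each a Python script; the robot and the scene stay as the last script left them, time stands still between calls to the robot, and variables do not carry over. Pictures are saved under pics/ and viewed, at most 10 in all, crops included, and the job is handed in when it is done.

```bash
mkdir -p pics; ls; python3 - <<'E'
from bench import manip, viewer
import cv2, json
for n in ["scene","top"]:
    im=viewer.get_image(n); cv2.imwrite(f"pics/{n}0.png",im[:,:,::-1]); print(n,viewer.get_calibration(n))
print(viewer.get_calibration("wrist"), manip.current_tool_pos(), manip.current_tcp_rot(), manip.current_clock())
E
```

```text
pics
scene {'vfov': 48.54085708437462, 'cx': 275.88476428025626, 'cy': 203.41492004017073, 'eye': array([-0.16333688,  0.79408996,  0.54543291]), 'attitude': array([-0.27738993,  0.78911291, -0.51321812,  0.19225714])}
top {'vfov': 46.40041944162915, 'cx': 277.7519930503514, 'cy': 203.04233707845395, 'eye': array([ 0.34922718, -0.02622454,  1.60782491]), 'attitude': array([ 0.71038959, -0.70100023,  0.04751699, -0.04107855])}
{'vfov': 58.27272427777786, 'cx': 283.77548895781194, 'cy': 213.27527437006032, 'eye': array([ 0.26389611, -0.59893413,  0.38318438]), 'attitude': array([ 0.79218127, -0.59114388, -0.0908119 ,  0.12145346])} [ 0.18489611 -0.62250488  0.22580068] [ 9.89587899e-01  1.43927306e-01 -1.04664164e-04 -8.41878110e-04] 0.1
```

View pics/scene0.png

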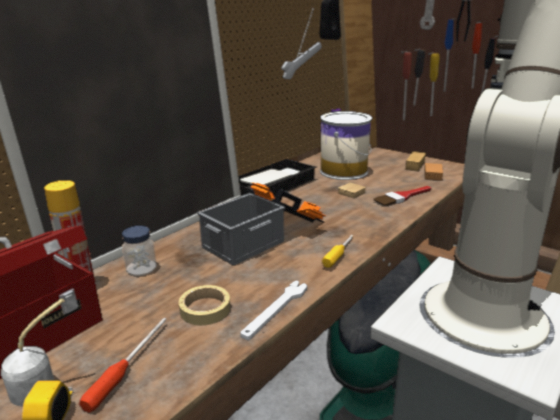

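View pics/top0.png

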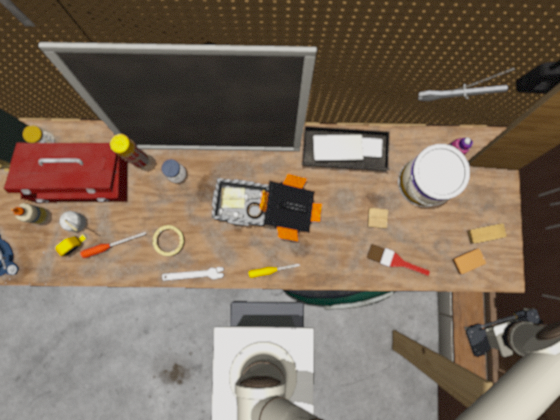

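```bash
cat > h.py <<'E'
import numpy as np, cv2
from bench import manip, effector, viewer
from scipy.spatial.transform import Rotation as R
def rays(cal,px):
    px=np.atleast_2d(np.asarray(px,float)); f=210/np.tan(np.radians(cal["vfov"]/2))
    d=np.c_[(px[:,0]-cal["cx"])/f,(px[:,1]-cal["cy"])/f,np.ones(len(px))]
    return np.asarray(cal["eye"]),R.from_quat(cal["attitude"]).apply(d)
def onz(cal,px,z):
    e,d=rays(cal,px); return e+d*((z-e[2])/d[:,2])[:,None]
def project(cal,P):
    f=210/np.tan(np.radians(cal["vfov"]/2))
    c=R.from_quat(cal["attitude"]).inv().apply(np.atleast_2d(P)-cal["eye"])
    return np.c_[cal["cx"]+f*c[:,0]/c[:,2],cal["cy"]+f*c[:,1]/c[:,2]]
E
python3 - <<'E'
from h import *
im=cv2.imread("pics/top0.png"); cv2.imwrite("pics/topc.png",cv2.resize(im[165:250,200:332],None,fx=6,fy=6,interpolation=cv2.INTER_CUBIC))
cal=viewer.get_calibration("top")
print(onz(cal,[[240,203],[290,205]],0.095), onz(cal,[[174,171],[168,240],[378,217]],0.05))
hsv=cv2.cvtColor(im,cv2.COLOR_BGR2HSV)
m=cv2.inRange(hsv,(5,200,180),(14,255,255))[165:250,240:332]
n,l,s,c=cv2.connectedComponentsWithStats(m)
for i in range(1,n):
    if s[i,4]>20: print(s[i],c[i]+[240,165])
E
```

```text
[[ 0.53848881  0.07858591  0.095     ]
 [ 0.53438402 -0.07699729  0.095     ]] [[ 0.64513421  0.29666705  0.05      ]
 [ 0.42284065  0.30694798  0.05      ]
 [ 0.50512387 -0.36051976  0.05      ]]
```

View pics/topc.png

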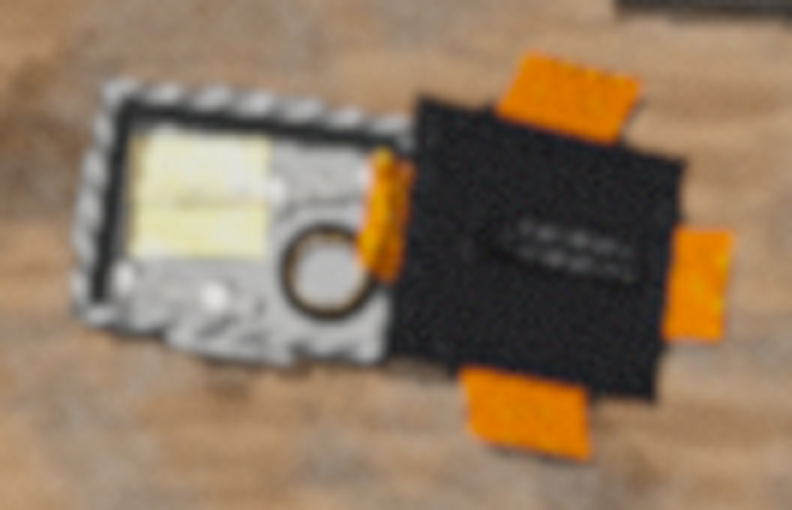

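```bash
python3 - <<'E'
from h import *
np.set_printoptions(precision=4,suppress=True)
cal=viewer.get_calibration("top")
c=lambda u,v:[200+u/6,165+v/6]
rim=onz(cal,[c(108,80),c(78,318)],.095)
le=onz(cal,[c(420,98),c(388,362)],.102); lb=onz(cal,[c(685,160),c(655,400)],.004)
print(rim,le,lb)
for a in (rim,le,lb): d=a[0]-a[1]; print(np.linalg.norm(d),np.degrees(np.arctan2(d[1],d[0])),a.mean(0))
d=le.mean(0)-lb.mean(0);print(np.degrees(np.arctan2(d[1],d[0])),np.linalg.norm(d))
w=viewer.get_calibration("wrist"); Rt=R.from_quat(manip.current_tcp_rot())
print("cam in tool",Rt.inv().apply(w["eye"]-manip.current_tool_pos()),(Rt.inv()*R.from_quat(w["attitude"])).as_matrix())
yaw=np.radians(-8)
for s in (1,-1):
  for p in ([.53,.08,.35],[.53,-.08,.35]):
    ex=np.array([0,s,0.]);ey=np.array([s,0,0.]) # z down
    M=R.from_euler('z',yaw).as_matrix()@np.c_[ex,ey,[0,0,-1]]
    print(s,p,manip.solve_ik(p,R.from_matrix(M).as_quat()))
E
```

```text
[[0.6153 0.1491 0.095 ]
 [0.4905 0.1611 0.095 ]] [[ 0.6069 -0.0137  0.102 ]
 [ 0.4694  0.0007  0.102 ]] [[ 0.5911 -0.1597  0.004 ]
 [ 0.4584 -0.1437  0.004 ]]
0.12533821717551252 -5.486980494988647 [0.5529 0.1551 0.095 ]
0.13830127622505767 -5.979184180646231 [ 0.5381 -0.0065  0.102 ]
0.1337128098167206 -6.850669885900349 [ 0.5247 -0.1517  0.004 ]
84.72154935472471 0.17565160231795868
cam in tool [ 0.0824 -0.0004 -0.1574] [[-0.0003 -0.954  -0.2998]
 [ 1.     -0.0007  0.0013]
 [-0.0014 -0.2998  0.954 ]]
1 [0.53, 0.08, 0.35] [ 0.789   0.4163 -1.2909  1.66    0.4073  1.3769 -0.6999]
1 [0.53, -0.08, 0.35] [ 1.0497  0.3738 -1.2114  1.6607  0.3573  1.3577 -0.3559]
-1 [0.53, 0.08, 0.35] [ 0.789   0.4163 -1.2909  1.66    0.4073  1.3769  2.4417]
-1 [0.53, -0.08, 0.35] None
```

```bash
cat >> h.py <<'E'
np.set_printoptions(precision=4,suppress=True)
YAW=np.radians(-5.7)
def tool(yaw=None,tilt=0.,s=1):
    """tool z down, tool x along tub y (s=1), tilted about tub x"""
    M=np.c_[[0,s,0.],[s,0,0.],[0,0,-1.]]
    return (R.from_euler('z',YAW if yaw is None else yaw)*R.from_euler('x',tilt)*R.from_matrix(M)).as_quat()
def snap(name,cam="wrist"):
    c=viewer.get_calibration(cam); im=viewer.get_image(cam)[:,:,::-1].copy(); cv2.imwrite(f"pics/{name}.png",im)
    np.save(f"pics/{name}.npy",c,allow_pickle=True); return c,im
E
python3 - <<'E'
from h import *
p=manip.current_tool_pos(); manip.servo_line([p[0],p[1],.38],vel=.25)
manip.move_pose([.535,.02,.31],tool())
c,im=snap("w1")
print(manip.current_clock(),manip.current_tool_pos(),manip.current_force())
E
```

```text
3.5167 [0.5352 0.0188 0.3099] [ 0.7596 -0.1288  0.1336]
```

View pics/w1.png

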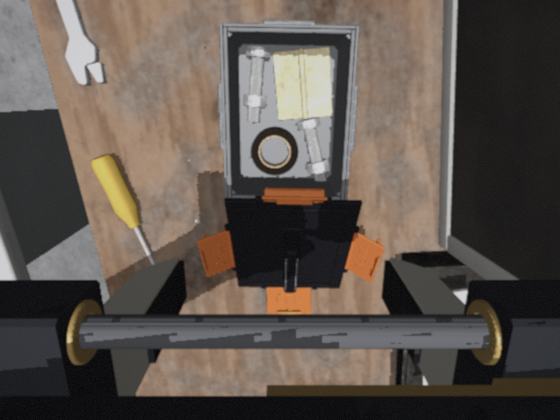

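```bash
python3 - <<'E'
import cv2
im=cv2.imread("pics/w1.png")
a=cv2.resize(im[15:75,212:366],None,fx=5,fy=5,interpolation=cv2.INTER_CUBIC)
b=cv2.resize(im[188:248,212:366],None,fx=5,fy=5,interpolation=cv2.INTER_CUBIC)
cv2.imwrite("pics/w1c.png",cv2.vconcat([a,b]))
E
```

```text
(no output)
```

View pics/w1c.png

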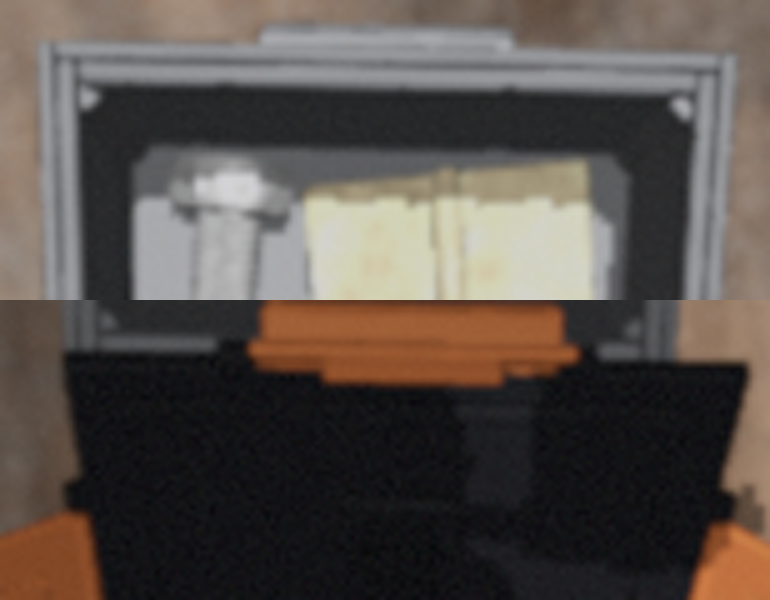

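```bash
python3 - <<'E'
from h import *
c=np.load("pics/w1.npy",allow_pickle=True).item()
A=lambda u,v:[212+u/5,15+v/5]; B=lambda u,v:[212+u/5,188+(v-300)/5]
rim=onz(c,[A(40,43),A(735,56),B(65,302),B(680,302),B(97,337),B(648,337)],.095)
lt=onz(c,[B(65,352),B(748,366)],.102); lb=onz(c,[[238,287],[342,289]],.004)
print(rim,lt,lb)
f=lambda a,b:(np.linalg.norm(a-b)*1e3,np.degrees(np.arctan2(*(a-b)[[1,0]])),(a+b)/2)
print("far",f(rim[1],rim[0]),"near sides",f(rim[3],rim[2]),"inner near",f(rim[5],rim[4]));print("left",f(rim[0],rim[2]),"right",f(rim[1],rim[3]));print(f(lt[1],lt[0]));print(f(lb[1],lb[0]))
print(f(lt.mean(0),lb.mean(0)))
E
```

```text
[[ 0.4941  0.1659  0.095 ]
 [ 0.6176  0.1512  0.095 ]
 [ 0.476   0.0157  0.095 ]
 [ 0.6002  0.0029  0.095 ]
 [ 0.4814  0.0077  0.095 ]
 [ 0.5933 -0.0038  0.095 ]] [[ 0.4757  0.007   0.102 ]
 [ 0.6121 -0.0099  0.102 ]] [[ 0.4563 -0.1448  0.004 ]
 [ 0.5984 -0.1625  0.004 ]]
far (np.float64(124.41919801928276), np.float64(-6.815283094922411), array([0.5558, 0.1586, 0.095 ])) near sides (np.float64(124.87782683495959), np.float64(-5.866852691588995), array([0.5381, 0.0093, 0.095 ])) inner near (np.float64(112.53046346870507), np.float64(-5.867923942242504), array([0.5374, 0.002 , 0.095 ]))
left (np.float64(151.37518707368065), np.float64(83.14210520631745), array([0.485 , 0.0908, 0.095 ])) right (np.float64(149.30847015755242), np.float64(83.310944938303), array([0.6089, 0.077 , 0.095 ]))
(np.float64(137.425255321592), np.float64(-7.086224830429911), array([ 0.5439, -0.0014,  0.102 ]))
(np.float64(143.17864263342267), np.float64(-7.116069904509593), array([ 0.5274, -0.1536,  0.004 ]))
(np.float64(181.76667985451988), np.float64(83.79599190854742), array([ 0.5357, -0.0775,  0.053 ]))
```

```bash
sed -i 's/radians(-5.7)/radians(-6.7)/' h.py; cat >> h.py <<'E'
TUB=np.array([.5462,.0768,.095])
Rz=R.from_euler('z',YAW)
T=lambda *v: TUB+Rz.apply(v)   # tub_rim frame -> world
E
python3 - <<'E'
from h import *
c=np.load("pics/w1.npy",allow_pickle=True).item()
th=np.radians(33); n=Rz.apply([0,-np.sin(th),np.cos(th)]); ly=Rz.apply([0,np.cos(th),np.sin(th)])
g=np.array([.5357,-.0775,.053])+.025*n; print("grip",g, "bar ends px",project(c,[g+.046*ly,g-.046*ly]))
o=tool(tilt=th); tcp=g-.019*n; pre=tcp+.08*n
print([manip.solve_ik(p,q) is not None for p,q in ((pre,o),(tcp,o),(tcp+[0,0,.12],o),(T(0,0,.1),tool()),(T(0,0,.011),tool()))])
manip.move_pose(pre,o); c,im=snap("w2"); print("bar px",project(c,[g+.046*ly,g-.046*ly]), manip.current_clock())
E
```

```text
grip [ 0.5341 -0.091   0.074 ] bar ends px [[292.891  246.1756]
 [290.5529 288.1988]]
[True, True, True, True, True]
bar px [[281.1153 162.3587]
 [281.0612 301.6194]] 4.525
```

View pics/w2.png

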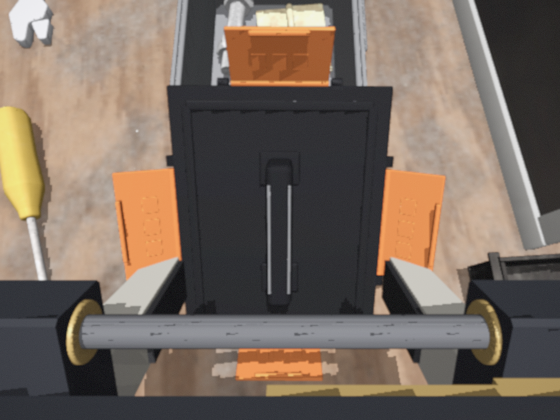

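```bash
python3 - <<'E'
from h import *
th=np.radians(33); n=Rz.apply([0,-np.sin(th),np.cos(th)])
o=tool(tilt=th); tcp=np.array([.5341,-.091,.074])-.019*n
manip.servo_line(tcp,vel=.1); print(manip.current_force())
effector.close(60); print("gap",manip.current_finger_gap(),manip.current_force())
if manip.current_finger_gap()<.012: raise SystemExit
p=manip.current_tool_pos(); manip.servo_line(p+[0,0,.12],vel=.12); print(manip.current_force(),manip.current_finger_gap())
manip.servo_line(T(0,0,.075),tool(),vel=.12); manip.sleep(.2)
c,im=snap("w3")
P=[T(x,y,.075-.011+.005) for x in(-.07,.07) for y in (.09,-.09)]
print(project(c,P),manip.current_clock(),manip.current_force(),manip.current_tool_pos()-T(0,0,.075))
print("tub corners px",project(c,[T(-.063,.083,0),T(.063,.083,0)]))
E
```

```text
[ 0.2508 -0.4148  0.6149]
gap 0.015632662745690397 [-2.3626 -1.2266  1.597 ]
[ 0.2978 -0.3707 -2.8745] 0.015663653036990827
[[108.4375  71.5055]
 [155.1384 420.6759]
 [453.2891  70.6393]
 [409.6809 420.037 ]] 9.5083 [ 0.498  -0.004  -3.7102] [ 0.0001 -0.001  -0.0001]
tub corners px [[174.2278  90.9664]
 [389.1689  90.4265]]
```

View pics/w3.png

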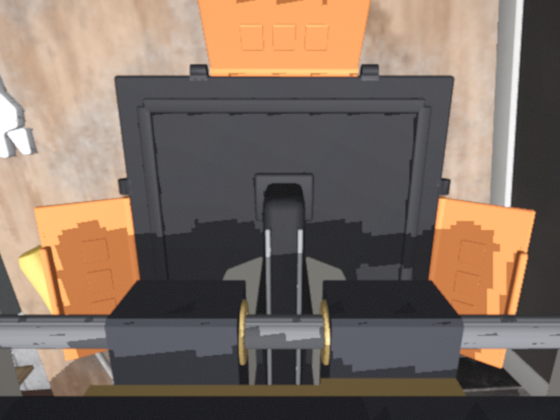

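```bash
python3 - <<'E'
from h import *
from scipy.optimize import least_squares
c=np.load("pics/w3.npy",allow_pickle=True).item()
im=cv2.imread("pics/w3.png"); g=cv2.GaussianBlur(im,(3,3),0).max(2).astype(float)
rows=np.r_[84:176:4]; L=[];Rr=[]
for r in rows:
    d=np.diff(g[r]); a=95+np.argmin(d[95:150]); b=425+np.argmax(d[425:475]); L.append(a+.5);Rr.append(b+.5)
L=np.array(L);Rr=np.array(Rr)
pl=np.polyfit(rows,L,1);pr=np.polyfit(rows,Rr,1)
for _ in range(2):
    k=abs(np.polyval(pl,rows)-L)<2;pl=np.polyfit(rows[k],L[k],1);k2=abs(np.polyval(pr,rows)-Rr)<2;pr=np.polyfit(rows[k2],Rr[k2],1)
print(L,Rr,pl,pr,k.sum(),k2.sum())
cols=np.r_[130:190:4,385:440:4]; E=np.array([60+np.argmin(np.diff(g[60:95,x]))+.5 for x in cols]); print(E)
e=np.median(E); obs=[[np.polyval(pl,r),r] for r in (e,175)]+[[np.polyval(pr,r),r] for r in (e,175)]
obs=np.array(obs)
def lid(v,x,y): # dx,dy,dz,pitch,yaw  about grip point
    q=R.from_euler('z',v[4])*R.from_euler('x',v[3])
    p=q.apply([x,y,-.025])+[v[0],v[1],v[2]+.083]+[0,0,.011-.0]; return T(*(p+[0,0,0]))
# grip point at tub z .075+.019=.094
def res(v):
    out=[]
    for s,(o0,o1) in ((-1,obs[:2]),(1,obs[2:])):
        A,B=project(c,[lid(v,s*.07,.09),lid(v,s*.07,.02)])
        out+=list(A-o0); t=(o1[1]-A[1])/(B[1]-A[1]); out.append(A[0]+t*(B[0]-A[0])-o1[0])
    return out
s=least_squares(res,np.zeros(5)); print(s.x*[1e3,1e3,1e3,57.3,57.3],s.fun)
E
```

```text
[114.5 115.5 115.5 116.5 116.5 117.5 117.5 118.5 118.5 119.5 119.5 120.5
 120.5 121.5 121.5 122.5 122.5 123.5 123.5 124.5 124.5 125.5 125.5] [453.5 452.5 452.5 451.5 451.5 450.5 450.5 449.5 449.5 448.5 448.5 447.5
 447.5 446.5 445.5 445.5 444.5 444.5 443.5 443.5 442.5 442.5 441.5] [  0.125  104.2391] [ -0.1336 464.6502] 23 23
[75.5 75.5 75.5 75.5 75.5 75.5 75.5 75.5 75.5 74.5 75.5 75.5 75.5 75.5
 75.5 74.5 74.5 74.5 75.5 75.5 75.5 75.5 75.5 75.5 75.5 75.5 74.5 75.5
 75.5]
[ 1.0175 -1.7019 -1.6025  0.1599 -0.1607] [-0.1874 -0.0802  0.2028 -0.1868  0.0802  0.202 ]
```

```bash
python3 - <<'E'
from h import *
manip.servo_line(T(-.001,.0017,.03),vel=.12); f0=manip.current_force(); print(f0)
z=.03
while z>.008:
    z-=.002; manip.servo_line(T(-.001,.0017,z),vel=.05); f=manip.current_force()-f0
    if abs(f).max()>1.5: print(round(z,4),f,manip.current_tool_pos()-T(-.001,.0017,z))
    if f[2]>10: break
print(z,f,manip.current_clock()); snap("w4")
E
```

```text
[ 0.8515  0.462  -2.9557]
0.01 [0.058  0.3492 2.0604] [0.0003 0.0001 0.0002]
0.008 [-7.3359 -2.0578 19.8179] [0.0003 0.0001 0.0021]
0.007999999999999986 [-7.3359 -2.0578 19.8179] 12.7833
```

```bash
python3 - <<'E'
from h import *
manip.servo_line(T(-.001,.0017,.0105),vel=.05)
effector.open_jaws(); manip.servo_line(T(0,-.05,.16),vel=.2); c,im=snap("w5")
print(project(c,[T(x,y,.005) for y in (.09,-.09) for x in (-.07,.07)]),manip.current_clock())
E
```

```text
[[189.5898  12.6145]
 [378.266   12.6098]
 [204.8895 238.903 ]
 [362.8857 238.9418]] 15.35
```

View pics/w5.png

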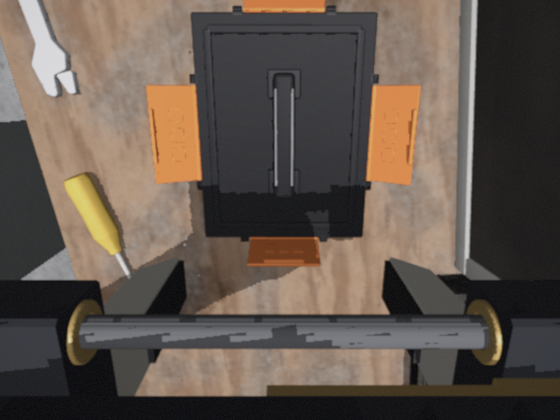

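```bash
cat >> h.py <<'E'
SIDES=dict(front=([-1,0,0],.0715),back=([1,0,0],.0715),left=([0,1,0],.0915),right=([0,-1,0],.0915))
H=.0095; K=np.array([0,0,1.])
def ori(u3,a,s):
    z=-np.sin(a)*u3-np.cos(a)*K; x=s*(np.cos(a)*u3-np.sin(a)*K); return R.from_matrix(np.c_[x,np.cross(z,x),z]).as_quat()
def fold(side,th0=2.6,a=np.radians(5),s=None):
    u,d=SIDES[side]; u=np.array(u,float); u3=Rz.apply(u)
    def tcp(c,inner): # c=(outward from hinge, up from hinge)
        c=np.array(c)-(1 if inner else -1)*H*np.array([-np.cos(a),np.sin(a)])
        return TUB+u3*(d+c[0])+K*(.0025+c[1])
    arc=lambda th,r,t:(r*np.sin(th)+t*np.cos(th),-r*np.cos(th)+t*np.sin(th))
    st=arc(th0,.024,.008); top=tcp((st[0]-.004,.075),False)
    if s is None:
        q=manip.current_q(); best=[]
        for k in (1,-1):
            j=manip.solve_ik(top,ori(u3,a,k)); j2=manip.solve_ik(tcp((.0,-.03),True),ori(u3,a,k))
            if j is not None and j2 is not None: best.append((np.abs(np.array(j)-q).max(),k))
        s=min(best)[1]; print(best)
    o=ori(u3,a,s); manip.move_pose(top,o); f0=manip.current_force()
    fo=lambda:manip.current_force()-f0
    manip.servo_line(tcp(st,False),vel=.2)
    for th in np.linspace(th0,1.3,5)[1:]: manip.servo_line(tcp(arc(th,.025,.0015),False),vel=.12)
    print("A",fo(),manip.current_clock())
    p=tcp(arc(1.45,.031,.006),True); manip.servo_line([*manip.current_tool_pos()[:2],p[2]+.004],vel=.15); manip.servo_line(p,vel=.15)
    for th in (1.0,.65,.35): manip.servo_line(tcp(arc(th,.030,.0015),True),vel=.12)
    e=.008
    while e>-.004:
        e-=.002; manip.servo_line(tcp((e,-.029),True),vel=.05); f=fo()@u3
        print("push e=%.3f F=%.1f"%(e,f),"pos err",(manip.current_tool_pos()-tcp((e,-.029),True))@u3)
        if f>14 and e<.003: break
    manip.servo_line(tcp((.02,-.027),True),vel=.2); manip.servo_line(tcp((.025,.08),True),vel=.3)
    print(side,"done",manip.current_clock(),fo())
E
python3 - <<'E'
from h import *
effector.close(20); manip.servo_line(T(0,-.05,.2),vel=.3)
fold("front")
snap("w6"); snap("s6","scene")
E
```

```text
[(np.float64(1.1527037008840932), 1), (np.float64(1.7027043931546237), -1)]
A [-1.0704  1.4281  0.0684] 19.5667
push e=0.006 F=0.5 pos err -0.0001749912139757824
push e=0.004 F=2.5 pos err 0.00027263661196830875
push e=0.002 F=7.7 pos err 0.0019223261483811741
push e=0.000 F=13.1 pos err 0.003755998098377006
push e=-0.002 F=16.8 pos err 0.005627572038600848
front done 22.975 [-0.1193  1.36    0.5295]
```

```bash
cat >> h.py <<'E'
def check(side,c,im):
    u,d=SIDES[side]; u=np.array(u,float); v=np.cross(K,u); w=.038 if d<.08 else .03
    m=cv2.inRange(cv2.cvtColor(im,cv2.COLOR_BGR2HSV),(3,150,60),(20,255,255))
    for th in (0,.12,.25,.6):
        n=u*np.cos(th)+K*np.sin(th); r=u*np.sin(th)-K*np.cos(th)
        P=np.array([T(*(u*d+K*.0025+n*.0015+r*a+v*b)) for a,b in ((.004,-w),(.004,w),(.036,w),(.036,-w))])
        q=project(c,P); M=np.zeros_like(m); cv2.fillPoly(M,[np.round(q).astype(int)],255)
        x,y,bw,bh=cv2.boundingRect(np.round(q).astype(int)); x-=8;y-=8;bw+=16;bh+=16
        S=m[y:y+bh,x:x+bw]; I=((S>0)&(M[y:y+bh,x:x+bw]>0)).sum(); ys,xs=np.nonzero(S)
        print(side,th,"iou %.2f"%(I/max(1,((S>0)|(M[y:y+bh,x:x+bw]>0)).sum())),"pred cen",q.mean(0),"seen",xs.mean()+x,ys.mean()+y,len(xs))
E
python3 - <<'E'
from h import *
c=np.load("pics/s6.npy",allow_pickle=True).item(); check("front",c,cv2.imread("pics/s6.png"))
E
```

```text
front 0 iou 0.72 pred cen [261.1052 225.2125] seen 260.9217391304348 223.44347826086957 460
front 0.12 iou 0.70 pred cen [261.8028 225.4141] seen 260.9217391304348 223.44347826086957 460
front 0.25 iou 0.63 pred cen [262.5395 225.4997] seen 260.9217391304348 223.44347826086957 460
front 0.6 iou 0.58 pred cen [264.331  225.0313] seen 260.9217391304348 223.44347826086957 460
```

```bash
python3 - <<'E'
from h import *
manip.servo_line(T(0,0,.11),vel=.3)
fold("back",a=np.radians(4),s=-1)
manip.servo_line(T(0.05,0,.11),vel=.3)
fold("left")
snap("s7","scene")
E
```

```text
A [ 1.2239 -0.4403  0.5135] 25.4083
push e=0.006 F=4.3 pos err 0.0014229952661001285
push e=0.004 F=9.5 pos err 0.00298472099767914
push e=0.002 F=7.0 pos err 0.002517856412174741
push e=0.000 F=5.3 pos err 0.0008855535455708384
push e=-0.002 F=10.0 pos err 0.002752281676730126
push e=-0.004 F=14.6 pos err 0.004659195878975188
back done 29.075 [0.0532 0.7468 0.1243]
[(np.float64(1.6651323211624638), 1), (np.float64(1.13050349503601), -1)]
A [ 0.627   1.1743 -0.8835] 31.9083
push e=0.006 F=5.3 pos err 0.0021412483134966897
push e=0.004 F=8.2 pos err 0.0030705337594662176
push e=0.002 F=5.6 pos err 0.0008487907059221533
push e=0.000 F=9.0 pos err 0.00265038228990262
push e=-0.002 F=12.5 pos err 0.004521405212638812
push e=-0.004 F=16.5 pos err 0.006433668180828682
left done 35.575 [-0.1126  0.6722 -0.5133]
```

```bash
python3 - <<'E'
from h import *
manip.servo_line(T(0.0,0.05,.11),vel=.3)
manip.servo_line(T(0.0,-.05,.11),vel=.3)
fold("right",th0=3.0)
manip.move_pose(T(-.02,-.06,.20),tool()); snap("w8"); snap("s8","scene"); print(manip.current_clock())
a=cv2.resize(cv2.imread("pics/s8.png")[180:270,190:300],None,fx=3.6,fy=3.6,interpolation=cv2.INTER_CUBIC)
b=cv2.imread("pics/w8.png")[0:324,80:480]
a=cv2.copyMakeBorder(a,0,max(0,324-a.shape[0]),0,0,cv2.BORDER_CONSTANT)
cv2.imwrite("pics/fin.png",cv2.hconcat([a[:324],b]))
E
```

```text
[(np.float64(0.1726906031783838), 1), (np.float64(2.03762837697547), -1)]
A [ 0.1309 -0.7984  0.0108] 38.2833
push e=0.006 F=4.1 pos err 0.0009447536897161456
push e=0.004 F=0.3 pos err -0.00031002065392947485
push e=0.002 F=4.0 pos err 0.0002657917610405244
push e=0.000 F=7.6 pos err 0.0020026902271066643
push e=-0.002 F=12.3 pos err 0.0037816031604539853
push e=-0.004 F=16.3 pos err 0.00564366053392312
right done 41.95 [-1.0549 -0.4924 -0.3238]
44.1083
```

View pics/fin.png

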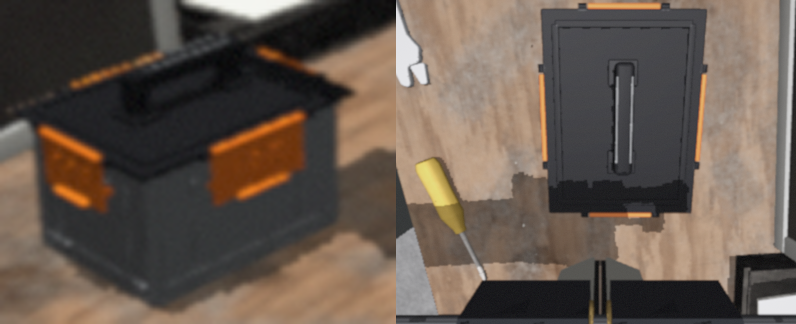

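```bash
python3 - <<'E'
from h import *
c=np.load("pics/w8.npy",allow_pickle=True).item(); im=cv2.imread("pics/w8.png")
m=cv2.inRange(cv2.cvtColor(im,cv2.COLOR_BGR2HSV),(3,120,60),(20,255,255))
for side in SIDES:
    u,d=SIDES[side]; u=np.array(u,float)
    pr=[project(c,T(*(u*(d+o)+K*z)))[0] for o,z in ((0,.0025),(.003,.0025),(.0015,-.0335),(.0015+.0089,-.0324))]
    print(side,"hinge,face,edge@0,edge@.25",np.round(pr,1).tolist())
    x,y=np.round(pr[0]).astype(int)
    if abs(u[0]): col=m[y,x-25:x+25]; print(" orange cols",x-25+np.nonzero(col)[0])
    else: y0=max(0,y-25); print(" orange rows",y0+np.nonzero(m[y0:y+25,x])[0])
print(project(c,[T(x,y,.005) for y in (.09,-.09) for x in (-.07,.07)]))
E
```

```text
front hinge,face,edge@0,edge@.25 [[227.4, 119.6], [224.1, 119.6], [231.0, 117.2], [222.0, 117.3]]
 orange cols [224 225 226 227 228 229]
back hinge,face,edge@0,edge@.25 [[384.0, 119.7], [387.2, 119.7], [376.4, 117.4], [385.5, 117.4]]
 orange cols [382 383 384 385 386]
left hinge,face,edge@0,edge@.25 [[307.7, 7.6], [307.8, 3.6], [305.4, 14.2], [305.6, 3.2]]
 orange rows [3 4 5 6 7 8 9]
right hinge,face,edge@0,edge@.25 [[304.0, 215.0], [303.9, 217.9], [302.3, 206.1], [302.2, 214.2]]
 orange rows [212 213 214 215 216]
[[223.9871   8.9014]
 [391.6794   9.0448]
 [232.6439 214.2199]
 [375.5908 214.3722]]
```

```bash
python3 -c "
from bench import manip
print(manip.hand_in(), manip.current_clock())"
```

```text
the job is handed in; nothing more can be done
the job is handed in; nothing more can be done
```

The lid is back on the tub and all four flaps are folded shut, handed in at about 44 s of the 67 s allowed. The back, left and right flaps showed a force drop as they snapped; the front one didn't, and I judged it shut from where the push stopped (in line with the others) and the last pictures. I never drove the arm near the jar, tape roll or offcut, but I didn't re-measure them, and the hand-in call returned no verdict.

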